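# Start a dry-block incubation

### The arm

A 6-joint arm with a two-finger parallel gripper is mounted at the origin on the work surface. World frame = base frame: x ahead of the robot, y to its left, z up, the work surface at z = 0. Lengths are in mm, angles in rad, forces in N, time in s.
With the tool pointing down it reaches from about 400 to 825 mm from the base axis. Payload 7 kg.
Tool frame: the origin (TCP) lies at the very end of the fingers, on their centre line; the grasp point (between the pads) lies 19 mm behind it; z points along the fingers, y is the line along which they close (so a half turn about z gives the same grasp; the last joint's range is limited). The gripper opens to 88 mm and grips with 3 to 60 N. Pads are 19 mm wide; open, the fingers measure 130 mm over their backs; the gripper's body (78 mm by 193 mm) begins 47 mm behind the grasp point.
Start: joints at [-1.06, 0.359, 0.012, 0, -1.224, -0.288], TCP at [149.123, -658.299, 226.561] pointing down, gripper open.
Joint ranges: [-3.07, 3.07], [-1.43, 2.12], [-1.02, 1.25], [-3.03, 1.67], [-3.05, -0], [-3.03, 3.03]. Speed limits (rad/s): [2.39, 2.39, 3.01, 3.14, 3.14, 3.14].

### API

Orientations are given as a unit quaternion [x, y, z, w].
In Python, from plant import bot gives the robot as it stands. Calls block until the motion is done:
- bot.move_ptp(position, orientation): joint-space move of the TCP to a pose.
- bot.line_to(position, velocity=150, ori=None): straight line of the TCP; ori=None keeps the orientation; velocity is the mean speed in mm/s.
- bot.move_joints(angles): joint-space move.
- bot.move_gripper(opening, force=None): finger opening in mm; force is the grip in N (None keeps the last); returns when the fingers have stopped.
- bot.pause(seconds).
- bot.solve_ik(position, orientation): joint angles nearest the present ones, or None.
- bot.read_state(): the state.
- bot.camera(name): name is "scene" or "top" or "wrist"; returns the picture (420x560x3 uint8, red, green, blue); there is no depth.
- bot.get_calibration(name): a dict with "fx", "fy", "cx", "cy" (pixels), "view" (4x4, takes a point from world to camera coordinates); the wrist camera has in their place "T_tool_cam" (4x4, takes a point from camera to tool coordinates, whose origin is the TCP and whose axes are the flange's). Camera axes: x right, y up, looking along -z (the intrinsics and any distortion apply to the point x, -y, -z); pixel columns grow to the right and rows downward; lengths in mm; the calibration is good to about 2 mm. A picture is of the moment at which its call begins: read the wrist's pose just before it. get_calibration takes no time and is no camera call.
A pose or a line that the arm cannot do raises bot.Unreachable and nothing moves.
- bot.close_job(): hands the job in; it is judged then, once.
The state is a dict: "t": time; "joint_pos": joint angles; "qvel": joint speeds; "tau": joint torques, N m; "tcp_pos": TCP position; "eef_rot": TCP orientation; "contact_force": force on the tool from outside, world axes, zero at the start; "moment": the same for the moment, N m; "width": finger opening in mm; "finger_force": force on a finger pad.
Only numpy, scipy, OpenCV 4.12 (cv2) and the standard library are available. Lean on these libraries where they do the work, as an engineer would, in place of code of your own. Each camera call takes 0.05 s, during which the arm holds its last target. There are 200 camera calls.

### The job

Start the incubation with closed fingertips: push the block heater's open lid fully shut, then press the raised end of the heater's rocker switch down until it has tipped fully over, then press the big round key of the bench timer all the way in and let it go. Keep to that order, do not press the timer's small square key, and do not pick up, pull or shove anything: the timer and the other things on the bench stay where they stand, and at the end the lid is shut and the rocker still tipped.

Things in the scene. Friction and masses are not known exactly. Their poses are not given: they have to be found in the camera images.
- heater: Block heater, fixed, white with green foot, 240 (x) by 170 (y) mm. Origin: centre of underside, z up; -x side is its front. Front deck x -120 to -40 mm, 75 mm high, with the rocker (y +42) and an unused fixed blue knob (26 mm wide, 22 tall, x -78, y -48). Behind it a rim 96 mm high under the lid. Heater and timer may stand on either side of the bench, turned up to 0.25 rad.
- lid (a joint): Heater's flat grey lid, 148 mm from hinge to front edge (plus 6 mm lip), 164 wide, 12 thick, hinged at the heater's far (+x) edge along its y. rad: 0 = shut and level, top face 108.5 mm above the bench; grows as the front edge rises; starts at 0.5 to 0.85. A stiff hinge (0.35 N m) holds it at any angle; pressing down on its upper face with 3 to 8 N shuts it.
- lid_pad (a point): Point on the lid's upper (outer) face, mid-width, 65 mm in front of the hinge axis and 12 mm above the lid's underside; it moves with the lid.
- lid_hinge (a point): Middle of the lid's hinge axis, 118 mm behind the heater's origin (+x of the heater), 96.5 mm above the bench, fixed to the heater.
- rocker (a joint): Heater's black rocker switch: plate 50 mm long (heater's x), 22 wide, 8 thick, pivot at its middle, 88 mm above the bench. rad: 0 = off, end at the heater's front raised 14 deg; 0.5 = fully over (on), that end down as much. No spring, stays where left; 2 to 4 N on the end tips it.
- rocker_raised_end (a point): On the upper face of the rocker's front end, 18 mm in front of its pivot (7 mm from the plate's end); moves with the rocker. About 97 mm above the bench when off, 88 mm when fully over.
- timer: White bench timer standing loose, 90 (x) by 135 (y) by 30 mm, 0.45 kg. Origin at the centre of its underside, z up; green display strip at its far (+x) side, two grey keys nearer its -x side.
- start_key (a joint): The big round key, 36 mm across, at x = -12, y = +34 mm on the timer. m: 0 = out, 0.006 = all the way in (down). A spring pushes it back: 2 N to start, 5 N fully in.
- start_top (a point): Centre of the round key's top face, 42 mm above the bench when out; moves with the key.
- clear_key (a joint): The small square key, 20 by 20 mm, at x = -12, y = -36 mm on the timer, same height, spring and joint meaning as the round one. Not to be pressed.
- clear_top (a point): Centre of the square key's top face.
- jar: Bystander: small amber jar, 42 mm across, 60 mm tall, between heater and timer. Origin at its underside.
- petri: Bystander: closed petri dish, 60 mm across, 17 mm tall, between heater and timer. Origin at its underside.
- rack: Bystander: steel rack of corked test tubes, 75 by 260 mm, 122 mm tall, at the back. Origin at its underside.
- beaker: Bystander: glass beaker, 80 mm across, 90 mm tall, at the right side. Origin at its underside.
- spatula: Bystander: small spatula, 160 mm long, lying at the left side. Origin near its middle.

How it is judged:
By the outcome, as a careful person would: the job done as asked, in the order asked, and still so for the second after the job is handed in, with the robot touching nothing.
It also fails if it takes over 59 s, if anything falls off the work surface, if the arm or the gripper's body presses on something with over 40 N, if the wrist force passes 120 N, or if a joint passes its speed limit or range.

## Working session

There is one attempt and no reset: what is moved stays moved. The work goes in short steps, each a Python script; the robot and the scene stay as the last script left them, time stands still between calls to the robot, and variables do not carry over. Pictures are saved under pics/ and viewed, at most 10 in all, crops included, and the job is handed in when it is done.

```bash
ls; mkdir -p pics
python3 - <<'E'
from plant import bot
import cv2,numpy as np
for n in("scene","top"):
    cv2.imwrite(f"pics/{n}0.png",bot.camera(n)[:,:,::-1])
    c=bot.get_calibration(n);print(n,{k:(np.round(v,3).tolist()) for k,v in c.items()})
print(bot.get_calibration("wrist"))
s=bot.read_state();print(s)
E
```

```text
pics
scene {'fx': 499.614, 'fy': 499.614, 'cx': 272.834, 'cy': 206.649, 'view': [[0.216, 0.976, -0.012, -148.775], [-0.824, 0.189, 0.534, 466.644], [0.524, -0.105, 0.845, -1844.696], [0.0, 0.0, 0.0, 1.0]]}
top {'fx': 408.652, 'fy': 408.652, 'cx': 283.813, 'cy': 213.852, 'view': [[0.016, -1.0, 0.012, -2.582], [0.986, 0.018, 0.168, -634.8], [-0.168, 0.009, 0.986, -1205.716], [0.0, 0.0, 0.0, 1.0]]}
{'fx': 323.2131308428259, 'fy': 323.2131308428259, 'cx': 279.75736738276237, 'cy': 206.40953136069265, 'T_tool_cam': array([[-5.32504806e-04,  9.66917921e-01,  2.55087142e-01,
         6.80723733e+01],
       [ 9.99999656e-01,  3.52575289e-04,  7.51089433e-04,
         4.93262617e-01],
       [ 6.36304411e-04,  2.55087454e-01, -9.66917776e-01,
        -1.57366449e+02],
       [ 0.00000000e+00,  0.00000000e+00,  0.00000000e+00,
         1.00000000e+00]])}
{'t': 0.1, 'joint_pos': array([-1.05989973e+00,  3.59339615e-01,  1.11586617e-02, -2.94746819e-04,
       -1.22408885e+00, -2.88123962e-01]), 'qvel': array([-0.00016422, -0.00173965,  0.00101559,  0.00158449,  0.00113335,
       -0.00177323]), 'tau': array([-2.06312514e-03, -5.84161663e+01,  2.93751776e+01,  7.01551393e+00,
        1.01268434e-02, -6.25587109e-05]), 'tcp_pos': array([ 149.02332385, -657.90554688,  225.70666646]), 'eef_rot': array([-1.11106236e-01,  9.93808252e-01,  7.32618185e-04, -1.58911215e-04]), 'contact_force': array([ 0.55864152,  0.34074724, -0.08428491]), 'moment': array([-0.01089694,  0.02833208,  0.04550618]), 'finger_force': 0.0, 'width': 87.48315064386428}
```

View pics/scene0.png

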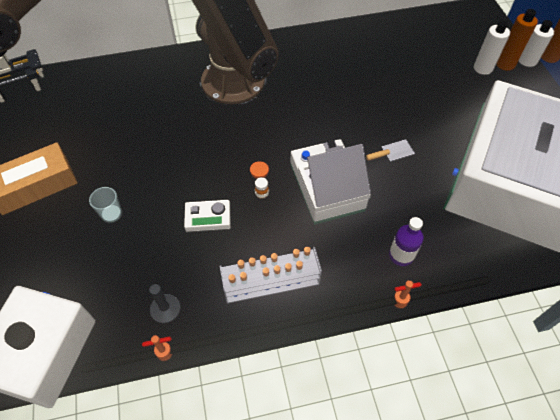

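View pics/top0.png

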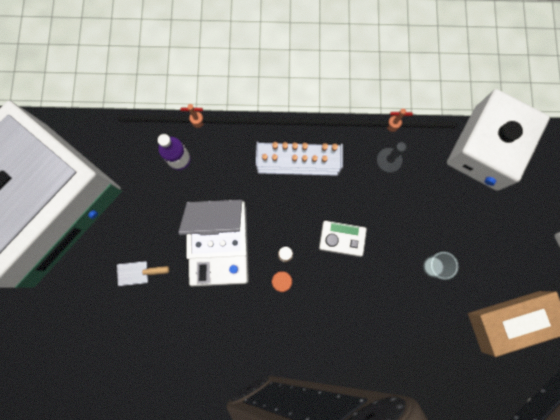

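The scene view shows the heater (lid at about 340,175), the timer (207,215), and the jar and petri dish between them. In the top view the rocker is at about (203,272), the knob at (234,269), the round key at (332,240) and the square key at (354,244). Next I'll cast rough rays, then take close wrist views.

```bash
cat > h.py <<'E'
from plant import bot
import cv2,numpy as np
from scipy.spatial.transform import Rotation as R
def cam(name,st=None):
    c=bot.get_calibration(name)
    if name=="wrist":
        T=np.eye(4);T[:3,:3]=R.from_quat(st["eef_rot"]).as_matrix();T[:3,3]=st["tcp_pos"]
        return c,T@c["T_tool_cam"]
    return c,np.linalg.inv(c["view"])
def ray(cm,u,v):
    c,T=cm
    d=T[:3,:3]@np.array([(u-c["cx"])/c["fx"],-(v-c["cy"])/c["fy"],-1.])
    return T[:3,3],d/np.linalg.norm(d)
def plane(cm,px,z):
    o,d=ray(cm,*px);return o+d*(z-o[2])/d[2]
def tri(rs):
    A=sum(np.eye(3)-np.outer(d,d) for o,d in rs);b=sum((np.eye(3)-np.outer(d,d))@o for o,d in rs)
    return np.linalg.solve(A,b)
def down(yaw):  # tool y axis at yaw from world y, pointing down
    return (R.from_euler('z',yaw)*R.from_quat([0,1,0,0])).as_quat()
E
python3 - <<'E'
from h import *
t=cam("top")
for n,p,z in(("rocker",(203,272),88),("knob",(234,269),97),("start",(332,240),42),("clear",(354,244),42),("jar",(285.5,254.5),60)):
    print(n,plane(t,p,z).round(1))
s=bot.read_state();print(R.from_quat(s["eef_rot"]).as_matrix().round(2))
print(cam("wrist",s)[1].round(2))
for z in(300,350,400):
  for p in((480,-60),(480,190),(520,190)): print(z,p,[bot.solve_ik([*p,z],down(y)) is not None for y in(0,np.pi)])
E
```

```text
rocker [452.5 241.6  88. ]
knob [462.4 150.5  97. ]
start [ 557.7 -141.8   42. ]
clear [ 546.5 -209.5   42. ]
jar [509.5   1.1  60. ]
[[-0.98 -0.22 -0.  ]
 [-0.22  0.98  0.  ]
 [ 0.    0.   -1.  ]]
[[-2.2000e-01 -9.4000e-01 -2.5000e-01  8.2600e+01]
 [ 9.8000e-01 -2.1000e-01 -6.0000e-02 -6.7268e+02]
 [ 0.0000e+00 -2.5000e-01  9.7000e-01  3.8308e+02]
 [ 0.0000e+00  0.0000e+00  0.0000e+00  1.0000e+00]]
300 (480, -60) [True, True]
300 (480, 190) [True, True]
300 (520, 190) [True, True]
350 (480, -60) [True, True]
350 (480, 190) [True, True]
350 (520, 190) [True, True]
400 (480, -60) [True, True]
400 (480, 190) [True, True]
400 (520, 190) [True, True]
```

Run:
```python
from h import *
import pickle
bot.move_gripper(0,10)
out={}
for n,p in(("t1",(520,-230,260)),("t2",(520,-110,260)),("h1",(500,130,340)),("h2",(480,250,340))):
    bot.move_ptp(list(p),down(0)); bot.pause(.2)
    s=bot.read_state(); im=bot.camera("wrist")
    out[n]=(s,im)
print(s["t"],s["width"],s["tcp_pos"],s["contact_force"])
pickle.dump(out,open("w.pkl","wb"))
cv2.imwrite("pics/t.png",np.hstack([cv2.resize(out[k][1],(400,300)) for k in("t1","t2")])[:,:,::-1])
cv2.imwrite("pics/h1.png",out["h1"][1][:,:,::-1]);cv2.imwrite("pics/h2.png",out["h2"][1][:,:,::-1])
```

```text
6.625 0.8307337788307522 [480.30094363 249.09010591 340.17147895] [-0.75972735  0.50313582 -0.28458867]
```

View pics/t.png

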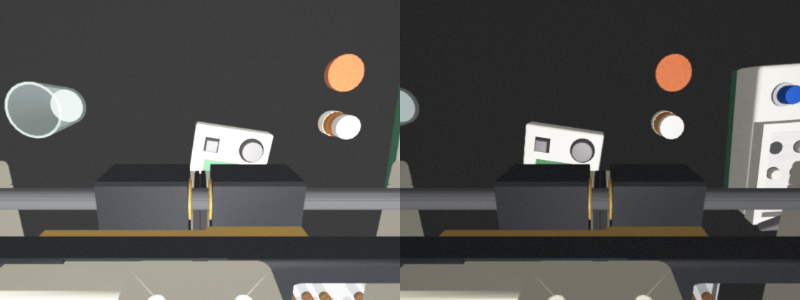

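View pics/h1.png

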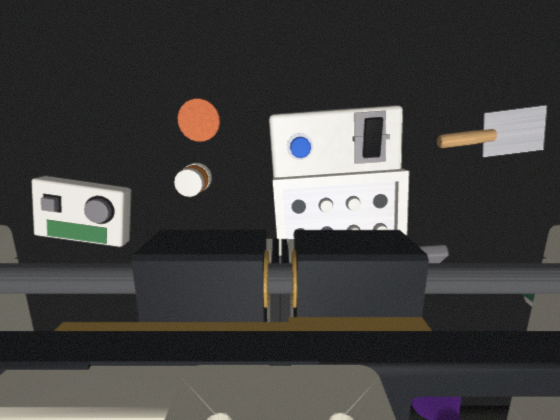

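View pics/h2.png

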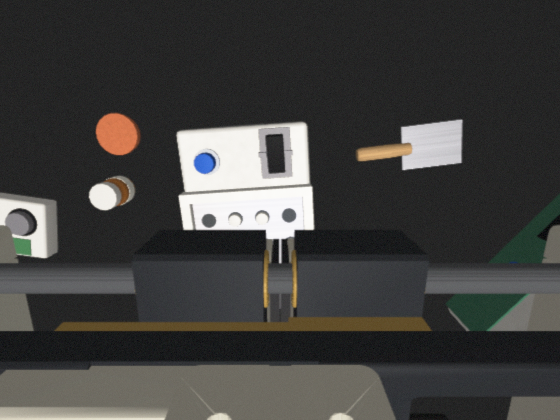

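In the wrist views, up points toward the robot. Timer: the round key is at about (353,210) in t1 and (255,210) in t2. Heater: the knob is at (300,147) in h1 and (205,163) in h2, and the rocker plate is at (373,138) and (276,153). I'll segment these, triangulate, and check the masks on a single crop.

```bash
cat > m.py <<'E'
from h import *
import pickle
out=pickle.load(open("w.pkl","rb"))
def blob(mask,seed,r):
    m=np.zeros_like(mask);x,y=seed;m[y-r:y+r,x-r:x+r]=mask[y-r:y+r,x-r:x+r]
    n,l,st,ce=cv2.connectedComponentsWithStats(m.astype(np.uint8))
    k=min(range(1,n),key=lambda i:np.hypot(*(ce[i]-seed))-0.05*st[i,4]); return (l==k).astype(np.uint8)
def circ(m):
    c=max(cv2.findContours(m,cv2.RETR_EXTERNAL,cv2.CHAIN_APPROX_NONE)[0],key=cv2.contourArea);return cv2.minEnclosingCircle(c),cv2.minAreaRect(c)
seeds={"knob":{"h1":(300,147),"h2":(205,163)},"rock":{"h1":(373,138),"h2":(276,153)},"start":{"t1":(353,209),"t2":(255,209)},"clear":{"t1":(295,202),"t2":(197,202)}}
tiles=[]
for n,d in seeds.items():
    rs=[]
    for k,sd in d.items():
        s,im=out[k];hsv=cv2.cvtColor(im,cv2.COLOR_RGB2HSV);v=hsv[...,2].astype(int)
        mk={"knob":(hsv[...,1]>120)&(v>120),"rock":v<70}.get(n,(v<190)&(v>110)&(hsv[...,1]<60))
        b=blob(mk,sd,30 if n=="rock" else 22);c,rc=circ(b)
        p=np.array(c[0] if n in("knob","start") else rc[0]);rs.append(ray(cam("wrist",s),*p))
        print(n,k,p.round(1),"r",round(c[1],1),"rect",np.round(rc[1],1),round(rc[2],1))
        x,y=sd;t=im[y-36:y+36,x-36:x+36].copy();t=cv2.resize(t,(200,200),interpolation=cv2.INTER_CUBIC)
        cs=max(cv2.findContours(cv2.resize(b[y-36:y+36,x-36:x+36],(200,200),interpolation=0),0,1)[0],key=cv2.contourArea)
        cv2.drawContours(t,[cs],-1,(255,0,0),1);tiles.append(t)
    P=tri(rs);print(n,"P",P.round(1),"gap",round(abs(np.dot(np.cross(rs[0][1],rs[1][1]),rs[0][0]-rs[1][0]))/np.linalg.norm(np.cross(rs[0][1],rs[1][1])),2))
cv2.imwrite("pics/masks.png",np.vstack([np.hstack(tiles[:4]),np.hstack(tiles[4:])])[:,:,::-1])
E
python3 m.py
```

```text
knob h1 [300.  146.9] r 10.1 rect [20. 19.] 90.0
knob h2 [204.1 163.3] r 10.3 rect [19.7 18.3] 63.4
knob P [463.  154.2  90.7] gap 0.51
rock h1 [372.5 137. ] r 21.7 rect [17.8 40.9] 3.2
rock h2 [274.9 153.1] r 19.8 rect [38.  16.5] 86.2
rock P [450.9 243.4  89.5] gap 0.09
start t1 [352. 211.] r 17.2 rect [25.4 34.4] 55.5
start t2 [252.6 213.4] r 16.3 rect [28. 30.] 90.0
start P [ 557.7 -143.4   42.8] gap 2.9
clear t1 [295.8 202.1] r 13.3 rect [19.7 19.2] 9.5
clear t2 [197. 202.] r 13.6 rect [18. 22.] 0.0
clear P [ 546.4 -210.9   37.2] gap 0.06
```

View pics/masks.png

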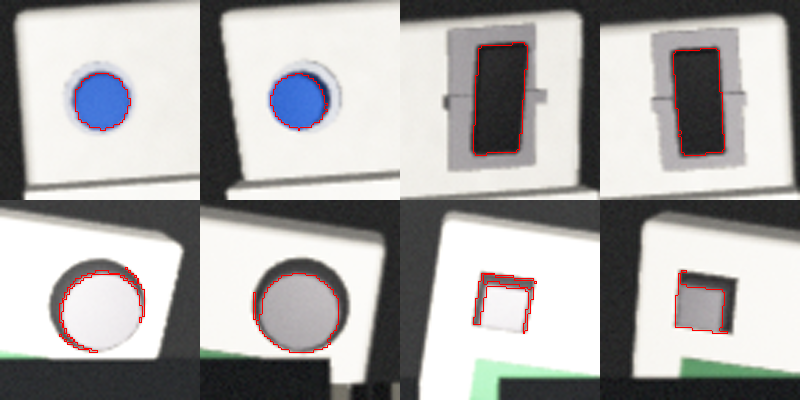

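The masks show that exposure smeared the key tops. Reading the tiles, the start top is at (353.9,213.5) in t1 and (255.7,213.3) in t2, and the clear top at (296.8,205.2) and (197.2,205.2). The knob and rocker outlines are clean. I'll refine these, then shut the lid.

```bash
cat > pose.py <<'E'
from h import *
import pickle
out=pickle.load(open("w.pkl","rb"))
px={"knob":(97,{"h1":(300,146.9),"h2":(204.1,163.3)}),"rock":(92,{"h1":(372.5,137),"h2":(274.9,153.1)}),
"start":(42,{"t1":(353.9,213.5),"t2":(255.7,213.3)}),"clear":(42,{"t1":(296.8,205.2),"t2":(197.2,205.2)})}
P={}
for n,(z,d) in px.items():
    cs=[(cam("wrist",out[k][0]),p) for k,p in d.items()]
    q=[plane(c,p,z) for c,p in cs];P[n]=np.mean(q,0)
    if __name__=="__main__":print(n,"tri",tri([ray(c,*p) for c,p in cs]).round(1),"planes",np.round(q,1).tolist())
v=P["rock"]-P["knob"];yh=-np.arctan2(v[0],v[1])
v2=P["start"]-P["clear"];yt=-np.arctan2(v2[0],v2[1])
ex=np.array([np.cos(yh),np.sin(yh),0]);ey=np.array([-ex[1],ex[0],0])
def heater(x,y,z):
    o=(P["knob"]+78*ex+48*ey+P["rock"]+78*ex-42*ey)/2
    r=o+x*ex+y*ey;r[2]=z;return r
def press(p,yaw,z_stop,fmax,step=1.0,v=30):
    """step down from the present height until z_stop or the upward force exceeds fmax"""
    f0=bot.read_state()["contact_force"][2]; z=bot.read_state()["tcp_pos"][2]
    while z>z_stop:
        z-=step;bot.line_to([p[0],p[1],z],velocity=v);s=bot.read_state()
        if s["contact_force"][2]-f0>fmax:break
    bot.pause(.15);s=bot.read_state()
    print("press end cmd z",round(z,1),"z",s["tcp_pos"].round(1),"F",(s["contact_force"]).round(1),"f0",round(f0,1),"t",s["t"])
E
python3 pose.py
python3 - <<'E'
from pose import *
print("yaw",yh,yt,np.linalg.norm(v[:2]),np.linalg.norm(v2[:2]))
p=heater(118-78,0,255);print(p)
q=down(yh)
bot.move_ptp(p.tolist(),q);bot.pause(.2)
s=bot.read_state();print(s["t"],s["tcp_pos"].round(1),s["joint_pos"].round(2))
bot.line_to([p[0],p[1],215],velocity=120)
press(p,yh,125,25,step=6,v=50)
cv2.imwrite("pics/lid1.png",bot.camera("scene")[90:250,230:430,::-1].repeat(3,0).repeat(3,1))
E
```

```text
knob tri [463.  154.2  90.6] planes [[462.3, 153.8, 97.0], [462.5, 155.7, 97.0]]
rock tri [450.9 243.4  89.8] planes [[450.9, 242.8, 92.0], [450.7, 243.4, 92.0]]
start tri [ 560.5 -139.9   38.3] planes [[559.6, -140.8, 42.0], [559.4, -139.7, 42.0]]
clear tri [ 549.4 -209.9   41.2] planes [[549.1, -209.9, 42.0], [549.1, -209.6, 42.0]]
yaw 0.1310356090088261 -0.14752132313506733 89.09529324992718 70.29089781565271
[573.17798549 217.30671451 255.        ]
7.4583 [573.1 217.8 256.6] [ 0.68  0.24 -0.09  0.   -1.24 -2.12]
press end cmd z 119.6 z [573.1 217.3 119.5] F [ 0.7 -0.   0.2] f0 1.1 t 12.35
```

View pics/lid1.png

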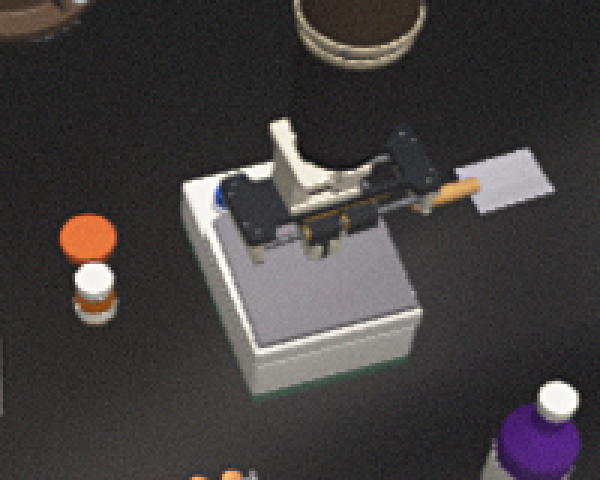

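The lid has followed the fingers down and is almost shut, with the fingertip at about (322,245) in the crop. I'll press it onto its stop.

Run:
```python
from pose import *
p=heater(118-78,0,0)
press(p,yh,103,20,step=1,v=30)
s=bot.read_state();p=s["tcp_pos"]
bot.line_to([p[0],p[1],170],velocity=150)
bot.pause(.15);print(bot.read_state()["contact_force"].round(1))
r=heater(-78-19,42,150);print(r)
bot.move_ptp(r.tolist(),down(yh));bot.pause(.2);s=bot.read_state();print(s["t"],s["tcp_pos"].round(1),s["contact_force"].round(1))
cv2.imwrite("pics/lid2.png",np.hstack([bot.camera("scene")[110:230,260:400],bot.camera("top")[180:300,150:290]])[:,:,::-1].repeat(3,0).repeat(3,1)[:, :800])
```

```text
press end cmd z 105.6 z [573.4 217.3 108.6] F [-10.8  -0.9  23.8] f0 0.4 t 16.05
[ 0.7 -0.9 -0.6]
[431.9030999  241.00299019 150.        ]
17.6167 [432.6 241.1 149.8] [-0.7 -1.   0.2]
```

View pics/lid2.png

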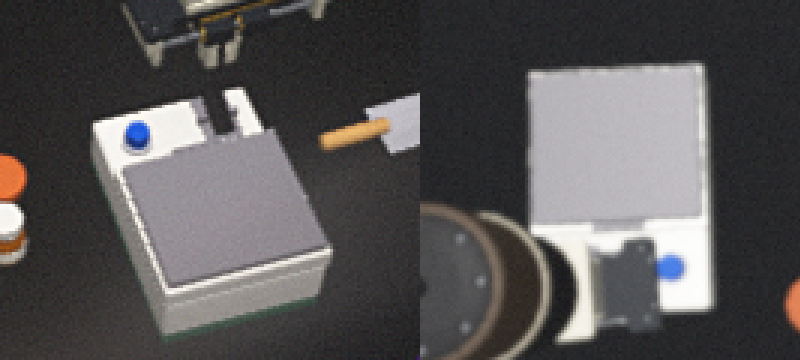

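The lid is shut and flush: the stop came at z 108.6 under 24 N, and both views show it level. The rocker is next.

Run:
```python
from pose import *
r=heater(-78-19,42,0)
bot.line_to([r[0],r[1],102],velocity=100);bot.pause(.15)
press(r,yh,84,16,step=1,v=20)
p=bot.read_state()["tcp_pos"]
bot.line_to([p[0],p[1],200],velocity=150)
w=heater(-110,0,300);bot.move_ptp(w.tolist(),down(yh));bot.pause(.2)
s=bot.read_state();im=bot.camera("wrist");pickle.dump((s,im),open("w2.pkl","wb"))
print(s["t"]);cv2.imwrite("pics/rock.png",im[:260,:,::-1])
```

```text
press end cmd z 86.7 z [431.9 241.   88.4] F [-11.1  -2.9  22.6] f0 0.5 t 22.65
24.275
```

View pics/rock.png

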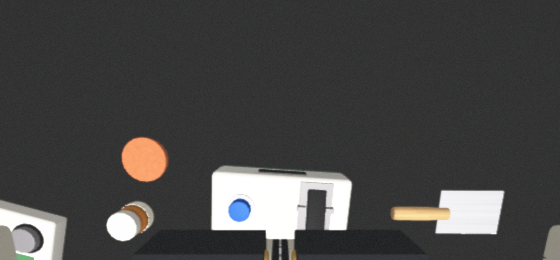

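The rocker reached its stop: 22 N at z 88.4, the expected fully-over height, and the plate shows at (316,208). Next is the timer key, pressed gently in small steps.

Run:
```python
from pose import *
k=P["start"];print(k)
bot.move_ptp([k[0],k[1],160],down(yt))
bot.line_to([k[0],k[1],48],velocity=100);bot.pause(.3)
f0=np.mean([(bot.pause(.02),bot.read_state()["contact_force"])[1] for _ in range(5)],0)
z=46.
while z>33.5:
    z-=.5;bot.line_to([k[0],k[1],z],velocity=20);bot.pause(.05);s=bot.read_state();f=s["contact_force"]-f0
    print(z,s["tcp_pos"].round(1),f.round(1))
    if f[2]>8.5 and s["tcp_pos"][2]<38.5:break
bot.pause(.3);s=bot.read_state();print("held",s["tcp_pos"].round(2),(s["contact_force"]-f0).round(1))
bot.line_to([k[0],k[1],60],velocity=40)
bot.line_to([k[0],k[1],200],velocity=150)
bot.move_ptp([480,0,300],down(0));bot.pause(.3)
print(bot.read_state()["t"])
a=bot.camera("top")[180:300,150:390]
cv2.imwrite("pics/end.png",a[:,:,::-1].repeat(3,0).repeat(3,1))
```

```text
[ 559.51147136 -140.27758566   42.        ]
45.5 [ 559.4 -140.3   45.3] [ 0.5 -0.2  1. ]
45.0 [ 559.5 -140.3   45. ] [-0.2 -0.3 -0.3]
44.5 [ 559.5 -140.3   44.5] [-0.  -0.8  0.4]
44.0 [ 559.5 -140.3   44. ] [0.3 0.4 0.7]
43.5 [ 559.5 -140.3   43.5] [-0.4 -1.5 -0.6]
43.0 [ 559.5 -140.3   43. ] [ 0.4 -0.3  0.4]
42.5 [ 559.5 -140.3   42.5] [-0.9  0.6  0.5]
42.0 [ 559.6 -140.3   42.1] [-0.6  0.7  3. ]
41.5 [ 559.6 -140.3   41.6] [-0.4  0.4  3.1]
41.0 [ 559.6 -140.3   41.1] [-0.2 -0.1  2.6]
40.5 [ 559.6 -140.3   40.5] [-0.1 -0.3  2.3]
40.0 [ 559.6 -140.3   40. ] [-0.1  0.   3.2]
39.5 [ 559.6 -140.3   39.5] [-0.3  0.3  3.8]
39.0 [ 559.6 -140.3   39. ] [-0.3 -0.3  4.1]
38.5 [ 559.6 -140.3   38.5] [-0.2  0.4  3.5]
38.0 [ 559.6 -140.3   38. ] [-1.  -0.3  4.4]
37.5 [ 559.6 -140.3   37.5] [0.5 0.6 5. ]
37.0 [ 559.5 -140.3   37. ] [-0.4  0.1  4.7]
36.5 [ 559.6 -140.3   36.5] [0.6 0.9 4.6]
36.0 [ 559.6 -140.3   36.3] [-1.2  1.6  8.3]
35.5 [ 559.6 -140.3   36.2] [-2.5  1.7 10.8]
held [ 559.58 -140.28   36.2 ] [-2.5  2.1 11.2]
36.975
```

View pics/end.png

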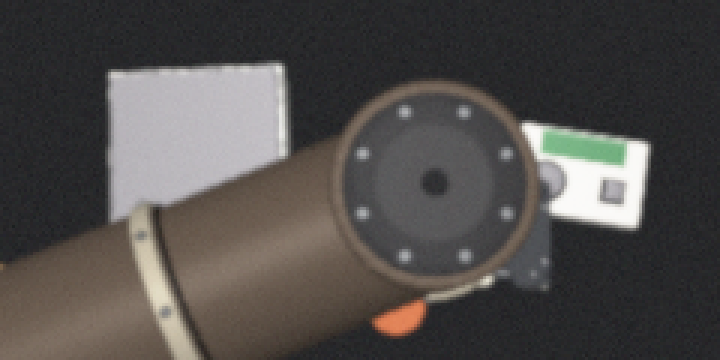

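The key went from 42.1 to its stop at 36.2 and was let go. The picture shows the lid still shut (at 195,145) and the timer in place (at 590,175).

```bash
python3 -c "
from plant import bot
print(bot.close_job())"
```

```text
the job is handed in; nothing more can be done
None
```

I handed the job in at about 37 s: the lid was pushed shut, the rocker tipped fully over, and the round timer key pressed to its stop and let go, in that order; the rocker's final tip rests on the force stop and one wrist view, not a last picture.

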